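# Sort wrap weights by the drag of their soles

## Robot

A 6-joint arm with a two-finger parallel gripper is mounted at the origin on the work surface. World frame = base frame: x ahead of the robot, y to its left, z up, the work surface at z = 0. Lengths are in m, angles in degrees, forces in N, time in s.
With the tool pointing down it reaches from about 0.3 to 0.75 m from the base axis. Payload 8.5 kg.
Tool frame: the origin (TCP) lies at the very end of the fingers, on their centre line; the grasp point (between the pads) lies 19 mm behind it (env.pinch_z is the distance from the TCP to the grasp point, in m); z points along the fingers, y is the line along which they close (so a half turn about z gives the same grasp; the last joint's range is limited). The gripper opens to 85 mm and grips with 20 to 120 N. Pads are 22 mm wide; open, the fingers measure 114 mm over their backs; the gripper's body (76 mm by 85 mm) begins 54 mm behind the grasp point. The pads swing forward as they close: fully open they stand 13 mm farther back than shut.
Start: joints at [-88.482, 21.807, 74.336, -0, 83.858, -12.336], TCP at [0.132, -0.534, 0.231] pointing down, gripper open.
Joint ranges: [-178.18, 178.18], [-50.72, 133.34], [12.68, 142.11], [-81.47, 261.47], [9.98, 163.14], [-165.26, 165.26]. Speed limits (degrees/s): [136.94, 136.94, 180, 180, 180, 180].

## Interface

Orientations are given as a 3x3 rotation matrix whose columns are the frame's x, y, z axes.
In Python, from rig import env, viewer gives the robot as it stands.
- The arm moves only by the tool drive_tool, never from a script. Its argument "series" is a list of rows, each a list of 3 entries, a list of its own where there are three numbers: the shift along the tool's x, y, z in m, then the turn about the tool's z in degrees, then the finger opening in m, from 0 to 0.0854. A call has 1 to 20 rows; each row is the pose to reach, as a shift and turn from the pose commanded when the call began, along the tool's axes at that moment; what a row does not reach only later rows make up. A row lasts 1/10 s, in which the tool goes at most 50 mm and 8.59 degrees, less where a joint would pass 70% of its speed; a pose out of reach is approached as far as the arm can. A call with a gripper value outside its range is refused whole. The fingers move at their own pace and stop on an object; "newtons" is the grip in N (left out, the last holds). Time passes only in rows, so rows that repeat a pose let the fingers close. It gives the time, the measured TCP pose, the force, the opening and the grip force at its end, in the units of the state.
- env.observe(): the state, without advancing time (a new reading comes with each control period).
- viewer.get_image(name): name is "side" or "top" or "wrist"; returns a dict with "img" (480x640x3 uint8, red, green, blue), "depth" (480x640 float32, m along the optical axis (not along the pixel's ray), 0 where there is no reading), "camera_matrix" (3x3 intrinsics, pixels), "rvec" (rotation vector, rad) and "tvec" (3), from world to camera coordinates, as OpenCV has them. Camera axes: x right, y down, z forward; pixel columns grow to the right and rows downward; lengths in m; the calibration is good to about 2 mm. A picture is of the moment at which its call begins.
- env.close_job(): hands the job in; it is judged then, once.
The state is a dict: "time_s": time; "q": joint angles; "qvel": joint speeds; "joint_efforts": joint torques, N m; "position": TCP position; "tool_rot": TCP orientation; "ft_force": force on the tool from outside, world axes, zero at the start; "wrist_torque": the same for the moment, N m; "grip_width": finger opening in m; "gripper_force": force on a finger pad.
Only numpy, scipy, OpenCV 4.12 (cv2) and the standard library are available. Lean on these libraries where they do the work, as an engineer would, in place of code of your own. Each camera call takes 0.05 s, during which the arm holds its last target. There are 200 camera calls.

## Task

Four look-alike steel wrap weights stand in a row on the white slide plate; two have sound, grippy rubber soles and two have soles worn slick. Slide each one across the plate to feel how hard it drags, and leave the two grippy ones standing wholly beyond the dark line on the side of the clamped laryngoscope handle and the two slick ones wholly beyond the dark line on the side of the oval bowl, all still on the plate. Push them gently with the fingers: do not pinch, lift, tip or bear down on them, and leave the other things alone.

Things in the scene. Friction and masses are not known exactly. Their poses are not given: they have to be found in the camera images.
- plate: white-enamelled steel slide plate fixed to the counter, 300 mm along its x, 400 mm along its y, 6 mm thick; origin at the centre of its underside (at counter height), z up. Two dark steel lines 6 mm wide are let in flush along its x at y = +55 mm and y = -55 mm. The weights start in a row along its x, near x = -114, -38, +38 and +114 mm, within 15 mm of y = 0; between neighbours about 25 mm is free
- weight_a: wrap weight, steel on a 5 mm rubber sole: 50 mm along its own x, 40 mm along y (about the plate's y), 50 mm tall in all, 0.72 kg +-8 %; all four look alike. Origin: centre of underside. Neither name nor place tells grippy from slick; pushed level and slowly a grippy one drags with 3.8 to 6 N, a slick one 0.6 to 1.1 N. Half a second after a push stops and holds, over 1.2 N of a grippy drag is still felt, under 0.7 N of a slick one
- weight_b: wrap weight, steel on a 5 mm rubber sole: 50 mm along its own x, 40 mm along y (about the plate's y), 50 mm tall in all, 0.72 kg +-8 %; all four look alike. Origin: centre of underside. Neither name nor place tells grippy from slick; pushed level and slowly a grippy one drags with 3.8 to 6 N, a slick one 0.6 to 1.1 N. Half a second after a push stops and holds, over 1.2 N of a grippy drag is still felt, under 0.7 N of a slick one
- weight_c: wrap weight, steel on a 5 mm rubber sole: 50 mm along its own x, 40 mm along y (about the plate's y), 50 mm tall in all, 0.72 kg +-8 %; all four look alike. Origin: centre of underside. Neither name nor place tells grippy from slick; pushed level and slowly a grippy one drags with 3.8 to 6 N, a slick one 0.6 to 1.1 N. Half a second after a push stops and holds, over 1.2 N of a grippy drag is still felt, under 0.7 N of a slick one
- weight_d: wrap weight, steel on a 5 mm rubber sole: 50 mm along its own x, 40 mm along y (about the plate's y), 50 mm tall in all, 0.72 kg +-8 %; all four look alike. Origin: centre of underside. Neither name nor place tells grippy from slick; pushed level and slowly a grippy one drags with 3.8 to 6 N, a slick one 0.6 to 1.1 N. Half a second after a push stops and holds, over 1.2 N of a grippy drag is still felt, under 0.7 N of a slick one
- bowl: small oval stainless bowl, 130 by 90 mm, 38 mm tall, standing loose on the counter about 310 mm from the plate's centre, off one of the plate's two y ends (which one varies): the side for the slick weights. Origin at the centre of its underside. Leave alone
- clamp: fixed stand 160 by 100 mm: white-enamelled steel edge with a chrome screw clamp that holds a knurled steel laryngoscope handle upright, top at 145 mm; off the plate's other y end, about 310 mm from the plate's centre: the side for the grippy weights. Origin under its centre. Leave alone
- spatula: curved steel laryngoscope spatula, 140 mm long, 22 mm high, lying loose on the counter beyond the plate's far (+x) edge. Origin near the middle of its curve, on the counter. Leave alone
- airway: clear plastic airway, 80 mm long, 15 mm high, loose on the counter off the near left (+y) corner of the plate. Origin on the counter inside its curve. Leave alone
- bite_block: white plastic bite block, 42 by 34 mm, 26 mm high, loose on the counter off the near right (-y) corner of the plate. Origin at its underside. Leave alone
Things that resemble listed ones, but are neither listed nor needed, are in the scene too. Leave any turquoise look-alike of the weight_b alone. Leave any orange look-alike of the weight_d alone.

How it is judged:
By the outcome, as a careful person would: the job done as asked, in the order asked, and still so for the second after the job is handed in, with the robot touching nothing.
It also fails if it takes over 72 s, if anything falls off the work surface, if the arm or the gripper's body presses on something with over 40 N, if the wrist force passes 120 N, or if a joint passes its speed limit or range.

## Working session

There is one attempt and no reset: what is moved stays moved. The work goes in short steps, Python scripts to look and compute and a tool call to move; the robot and the scene stay as the last step left them, time stands still between calls to the robot, and variables do not carry over. Pictures are saved under pics/ and viewed, at most 10 in all, crops included, and the job is handed in when it is done.

Besides the shell and the picture viewer there is one more tool, called after ">>>" as a command line: name --argument value ..., lists and objects as JSON in quotes. drive_tool: Moves the arm, as the interface text tells. Its arguments: {"type":"object","properties":{"series":{"type":"array"},"newtons":{"type":"number"}},"required":["series"]}

```bash
mkdir -p pics; ls; cat > h.py <<'E'
import numpy as np, cv2
from rig import env, viewer
def cam(n):
    d=viewer.get_image(n); d['R']=cv2.Rodrigues(np.array(d['rvec'],float))[0]; d['t']=np.array(d['tvec'],float).ravel(); return d
def onplane(d,uv,z):
    uv=np.atleast_2d(np.array(uv,float)); K=np.array(d['camera_matrix'])
    r=(d['R'].T@np.linalg.inv(K)@np.c_[uv,np.ones(len(uv))].T).T
    c=-d['R'].T@d['t']; return c+r*((z-c[2])/r[:,2])[:,None]
def world(d):
    K=np.array(d['camera_matrix']); h,w=d['depth'].shape
    u,v=np.meshgrid(np.arange(w),np.arange(h)); Z=d['depth']
    p=np.stack([(u-K[0,2])/K[0,0]*Z,(v-K[1,2])/K[1,1]*Z,Z],-1)
    return (p-d['t'])@d['R']
E
python3 - <<'E'
from h import *
for n in ['top','side']:
    d=cam(n); cv2.imwrite(f'pics/{n}0.png',d['img'][:,:,::-1]); np.savez(f'{n}0.npz',**d); print(n,-d['R'].T@d['t'],d['camera_matrix'][0])
s=env.observe(); print(s)
E
```

```text
pics
top [0.46886812 0.03170444 1.31257508] [580.48106806   0.         324.2270826 ]
side [ 0.36924587 -0.91703216  0.59737839] [597.93241545   0.         313.59389115]
{'time_s': 0.1, 'q': array([-8.84827612e+01,  2.18388670e+01,  7.43787247e+01, -4.67260233e-04,
        8.38583568e+01, -1.23356559e+01]), 'qvel': array([ 0.0963987 , -0.10019241, -0.12928107,  0.03856273, -0.00620303,
        0.08397651]), 'joint_efforts': array([ 2.31253718e-03, -4.49223590e+01, -2.31658888e+01, -3.02132903e-04,
        3.62102801e-03,  1.30072380e-06]), 'position': array([ 0.1316763 , -0.53374036,  0.23076716]), 'tool_rot': array([[ 9.70913451e-01,  2.39430717e-01, -4.32031568e-05],
       [ 2.39430563e-01, -9.70912586e-01,  1.32487206e-03],
       [ 2.75268579e-04, -1.29668026e-03, -9.99999121e-01]]), 'ft_force': array([-0.18308182, -0.59264896,  0.00080941]), 'wrist_torque': array([-0.05279335, -0.01746072, -0.02154991]), 'gripper_force': 0.0, 'grip_width': 0.0858133294945547}
```

View pics/top0.png

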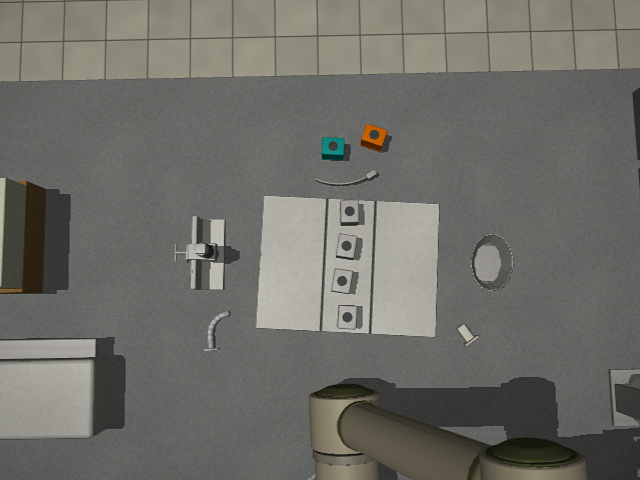

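View pics/side0.png

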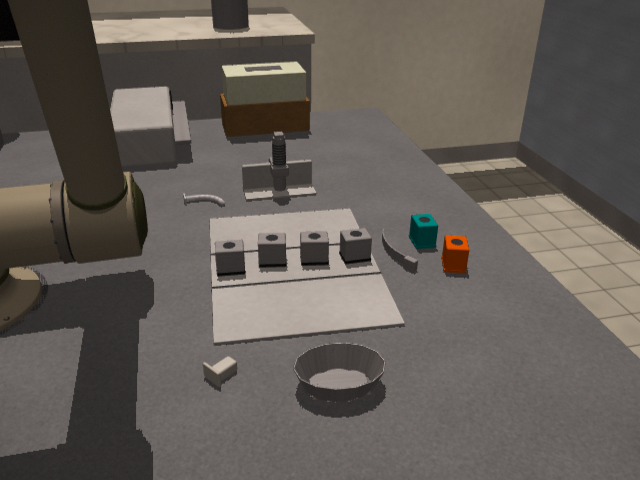

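The top view shows the clamp at (205,252), on the +y side, and the bowl at (492,262), on the -y side. The four grey weights are at (350,211), (347,246), (343,281) and (347,317). Look-alikes are turquoise (333,147) and orange (374,136), both off the plate beyond the spatula, so I exclude them. Grippy weights go to +y, slick ones to -y.

```bash
cat > meas.py <<'E'
from h import *
def plate(d):
    g=d['img'].astype(int); W=world(d)
    m=((g.min(2)>120)).astype(np.uint8); m[:190]=0; m[345:]=0; m[:,:245]=0; m[:,445:]=0
    c=max(cv2.findContours(cv2.morphologyEx(m,cv2.MORPH_CLOSE,np.ones((9,9))),0,2)[0],key=cv2.contourArea)
    (cx,cy),sz,a=cv2.minAreaRect(c); box=cv2.boxPoints(((cx,cy),sz,a)); P=onplane(d,box,.006)
    return P
def weights(d,lo=.04,hi=.07):
    W=world(d); g=d['img'].astype(int)
    m=((W[...,2]>lo)&(W[...,2]<hi)&(np.ptp(g,axis=2)<40)&(abs(W[...,1]-.02)<.22)&(W[...,0]>.3)&(W[...,0]<.75)).astype(np.uint8)
    out=[]
    for c in cv2.findContours(m,0,2)[0]:
        if cv2.contourArea(c)<100: continue
        k=np.zeros_like(m); cv2.drawContours(k,[c],-1,1,-1); z=np.median(W[...,2][k>0])
        top=((abs(W[...,2]-z)<.006)&(k>0)).astype(np.uint8); cc=max(cv2.findContours(top,0,2)[0],key=cv2.contourArea)
        P=onplane(d,cc.reshape(-1,2),z)[:,:2]
        r=cv2.minAreaRect((P*1000).astype(np.float32)); out.append((r,z,cv2.minAreaRect(cc)[0]))
    return out
E
python3 - <<'E'
from meas import *
for n in ['top','side']:
    d=dict(np.load(f'{n}0.npz'))
    if n=='top':
        P=plate(d); print(P.round(4)); print('c',P.mean(0),np.linalg.norm(np.diff(P,axis=0),axis=1))
    for r,z,uv in weights(d): print(n,np.round(r[0],1),np.round(r[1],1),round(r[2],1),round(z,4),np.round(uv))
E
```

```text
[[ 0.4146  0.1991  0.006 ]
 [ 0.7143  0.182   0.006 ]
 [ 0.685  -0.2259  0.006 ]
 [ 0.3874 -0.199   0.006 ]]
c [ 0.55030975 -0.01094193  0.006     ] [0.30017439 0.40896852 0.29881678]
top [435.6  -4.8] [39.8 49.7] 85.2 0.0562 [347. 317.]
top [513.2   4.8] [39.7 49.7] 79.4 0.0559 [342. 281.]
top [588.9  -6.4] [39.6 50.4] 80.5 0.0558 [346. 246.]
top [664.9 -15.2] [37.3 48.7] 88.8 0.0558 [350. 211.]
side [437.2 -11.3] [50.7 49. ] 85.4 0.0542 [229. 248.]
side [514.6  -2.3] [52.9 49. ] 81.2 0.0543 [272. 240.]
side [589.8 -13.5] [52.  50.2] 81.8 0.0542 [314. 239.]
side [665.2 -20.7] [52.6 50.1] 0.8 0.0543 [355. 236.]
```

```bash
python3 -c "
import cv2
i=cv2.imread('pics/top0.png')[185:345,245:450];cv2.imwrite('pics/crop.png',cv2.resize(i,None,fx=3.5,fy=3.5,interpolation=2))"
```

```text
(no output)
```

View pics/crop.png

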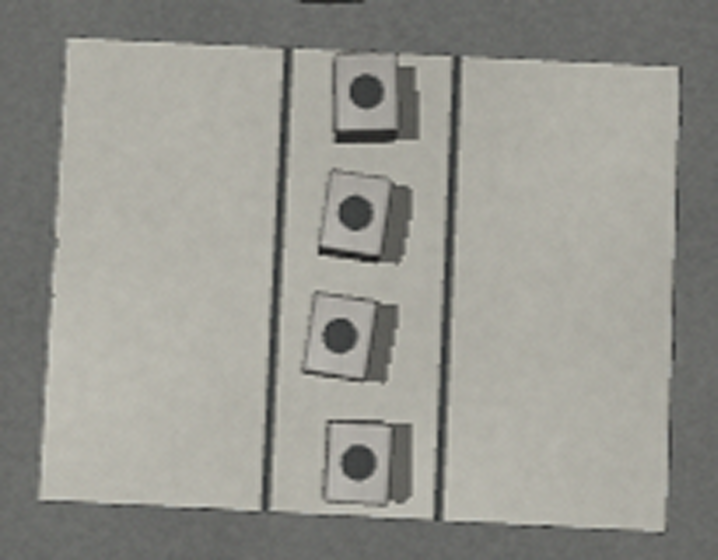

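The crop shows the four grey weights in the middle band, the lines at crop columns ~275 and ~447, and plate corners at (68,40), (680,68), (665,530) and (40,498). The weights' heights are consistent between the two views, at 0.056 and 0.054.

```bash
python3 - <<'E'
from h import *
d=dict(np.load('top0.npz'))
uv=np.array([[68,40],[680,68],[665,530],[40,498],[288,48],[457,57],[437,520],[266,510]])/3.5+[245,185]-.4
P=onplane(d,uv,.006)[:,:2]; print(P.round(4))
c=P[:4].mean(0); print('centre',c)
ang=lambda a,b:np.degrees(np.arctan2(*(P[b]-P[a])[::-1]))
print(ang(3,0),ang(7,4),ang(6,5),ang(2,1),'y edges',ang(1,0)-90,ang(2,3)-90)
th=np.radians(np.mean([ang(3,0),ang(7,4),ang(6,5),ang(2,1)]));ex=np.array([np.cos(th),np.sin(th)]);ey=np.array([-ex[1],ex[0]])
for w in [(.4356,-.0048),(.5132,.0048),(.5889,-.0064),(.6649,-.0152)]: print(np.array([(w-c)@ex,(w-c)@ey]).round(4))
for p in P: print(np.array([(p-c)@ex,(p-c)@ey]).round(4))
s=env.observe();R=s['tool_rot'];print(np.degrees(np.arctan2(R[1,0],R[0,0])),np.degrees(th))
E
```

```text
[[ 0.7111  0.1773]
 [ 0.6846 -0.2206]
 [ 0.3884 -0.1993]
 [ 0.4156  0.1973]
 [ 0.7029  0.0338]
 [ 0.6948 -0.076 ]
 [ 0.3972 -0.055 ]
 [ 0.4055  0.0535]]
centre [ 0.54993511 -0.01132887]
-3.867252015289758 -3.7718599439806377 -4.0346849574429315 -4.104572956864354 y edges -3.8053391600828377 -3.9247946911822993
[-0.1145 -0.0014]
[-0.0378  0.0136]
[0.0385 0.0076]
[0.115 0.004]
[0.1478 0.1993]
[ 0.1488 -0.1995]
[-0.1482 -0.1987]
[-0.1484  0.1989]
[0.1495 0.0556]
[ 0.149  -0.0546]
[-0.1493 -0.0541]
[-0.1486  0.0547]
13.852934710592796 -3.944592468394421
```

```bash
cat >> h.py <<'E'
C=np.array([.5499,-.0113]); TH=np.radians(-3.94); EX=np.array([np.cos(TH),np.sin(TH)]); EY=np.array([-EX[1],EX[0]])
def go(px,py,z):
    s=env.observe(); R=s['tool_rot']; t=np.r_[C+px*EX+py*EY,z]
    yaw=np.degrees(np.arctan2(R[1,0],R[0,0]))
    print('shift',(R.T@(t-s['position'])).round(4),'turn',round(yaw-86.06,2))
def st():
    s=env.observe(); p=s['position'][:2]-C; f=s['ft_force']
    print('t',s['time_s'],'plate',(p@EX).round(4),(p@EY).round(4),'z',s['position'][2].round(4),'F',(f[:2]@EX).round(2),(f[:2]@EY).round(2),f[2].round(2),'w',round(s['grip_width'],4))
E
python3 -c "
from h import *
go(.115,-.05,.13)"
```

```text
shift [ 0.6253 -0.3242  0.1014] turn -72.21
```

>>> drive_tool --series '[[[0.6253,-0.3242,0.1014],-72.2,0.02],[[0.6253,-0.3242,0.1014],-72.2,0.02],[[0.6253,-0.3242,0.1014],-72.2,0.02],[[0.6253,-0.3242,0.1014],-72.2,0.02],[[0.6253,-0.3242,0.1014],-72.2,0.02],[[0.6253,-0.3242,0.1014],-72.2,0.02],[[0.6253,-0.3242,0.1014],-72.2,0.02],[[0.6253,-0.3242,0.1014],-72.2,0.02],[[0.6253,-0.3242,0.1014],-72.2,0.02],[[0.6253,-0.3242,0.1014],-72.2,0.02],[[0.6253,-0.3242,0.1014],-72.2,0.02],[[0.6253,-0.3242,0.1014],-72.2,0.02],[[0.6253,-0.3242,0.1014],-72.2,0.02],[[0.6253,-0.3242,0.1014],-72.2,0.02],[[0.6253,-0.3242,0.1014],-72.2,0.02],[[0.6253,-0.3242,0.1014],-72.2,0.02],[[0.6253,-0.3242,0.1014],-72.2,0.02],[[0.6253,-0.3242,0.1014],-72.2,0.02]]'

```text
time_s: 1.9
position: [0.6604, -0.0709, 0.1304]
tool_rot: [[0.071, 0.998, 0.0], [0.998, -0.071, -0.0], [-0.0, 0.0, -1.0]]
ft_force: [0.3, -1.0, 0.8]
grip_width: 0.02
gripper_force: 0.0
```

```bash
python3 -c "
from h import *
st(); go(.115,-.05,.013); d=cam('wrist'); cv2.imwrite('pics/w1.png',d['img'][:,:,::-1])"
```

```text
t 1.9 plate 0.1143 -0.0519 z 0.1304 F 0.4 -0.94 0.8 w 0.02
shift [0.0019 0.0007 0.1174] turn -0.11
```

View pics/w1.png

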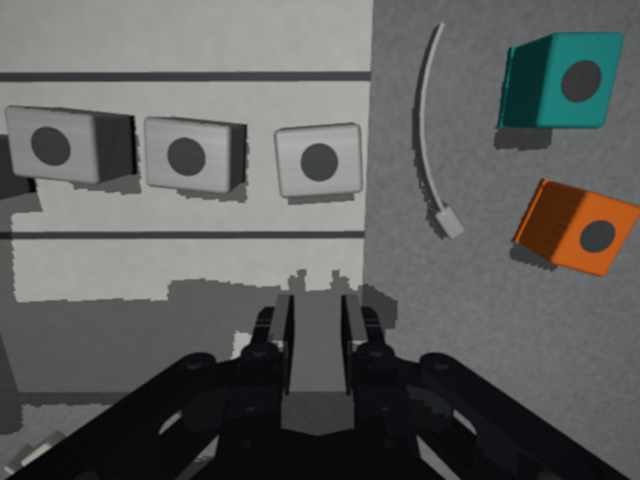

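The wrist view shows the fingers at (320,340), square below the far weight at (320,160), with clear plate at the descent spot.

>>> drive_tool --series '[[[0.002,0.0,0.04],0,0.02],[[0.002,0.0,0.08],0,0.02],[[0.002,0.0,0.105],0,0.02],[[0.002,0.0,0.117],0,0.02],[[0.002,0.0,0.117],0,0.02]]'

```text
time_s: 2.45
position: [0.6606, -0.0681, 0.0121]
tool_rot: [[0.07, 0.998, -0.002], [0.998, -0.07, 0.001], [0.0, -0.002, -1.0]]
ft_force: [0.9, -0.0, 0.7]
grip_width: 0.0201
gripper_force: 0.0
```

>>> drive_tool --series '[[[0.006,0,0],0,0.02],[[0.012,0,0],0,0.02],[[0.016,0,0],0,0.02],[[0.019,0,0],0,0.02],[[0.022,0,0],0,0.02],[[0.025,0,0],0,0.02],[[0.028,0,0],0,0.02],[[0.031,0,0],0,0.02],[[0.034,0,0],0,0.02],[[0.037,0,0],0,0.02]]'

```text
time_s: 3.45
position: [0.6639, -0.0304, 0.0129]
tool_rot: [[0.069, 0.998, -0.0], [0.998, -0.069, -0.0], [-0.0, 0.0, -1.0]]
ft_force: [-0.4, -1.3, 1.0]
grip_width: 0.0199
gripper_force: 0.0
```

>>> drive_tool --series '[[[0.0,0,0],0,0.02],[[0.0,0,0],0,0.02],[[0.0,0,0],0,0.02],[[0.0,0,0],0,0.02],[[0.0,0,0],0,0.02],[[0.0,0,0],0,0.02]]'

```text
time_s: 4.05
position: [0.6639, -0.0306, 0.0129]
tool_rot: [[0.069, 0.998, -0.0], [0.998, -0.069, 0.0], [0.0, -0.0, -1.0]]
ft_force: [0.7, 0.5, -0.6]
grip_width: 0.0201
gripper_force: 0.0
```

```bash
python3 -c "
from h import *
st(); d=cam('side'); cv2.imwrite('pics/s1.png',d['img'][150:350,180:450,::-1])"
```

```text
t 4.05 plate 0.115 -0.0114 z 0.0129 F 0.65 0.54 -0.61 w 0.0201
```

View pics/s1.png

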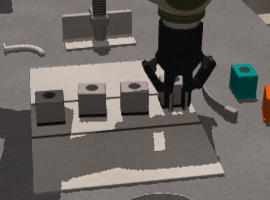

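>>> drive_tool --series '[[[0.003,0,0],0,0.02],[[0.006,0,0],0,0.02],[[0.009,0,0],0,0.02]]'

```text
time_s: 4.4
position: [0.6645, -0.0214, 0.0129]
tool_rot: [[0.069, 0.998, 0.0], [0.998, -0.069, -0.0], [-0.0, 0.0, -1.0]]
ft_force: [0.2, -2.0, -1.2]
grip_width: 0.0203
gripper_force: 0.0
```

>>> drive_tool --series '[[[0.003,0,0],0,0.02],[[0.006,0,0],0,0.02]]'

```text
time_s: 4.6
position: [0.6649, -0.0153, 0.0129]
tool_rot: [[0.069, 0.998, -0.0], [0.998, -0.069, -0.0], [-0.0, -0.0, -1.0]]
ft_force: [-0.6, -1.5, 0.4]
grip_width: 0.0201
gripper_force: 0.0
```

```bash
python3 -c "
from meas import *
st()
for n in ['side','top']:
  d=cam(n)
  for r,z,uv in weights(d):
    p=np.array(r[0])/1000-C; print(n,(p@EX).round(4),(p@EY).round(4),np.round(r[1]),round(z,3),round(r[2]))"
```

```text
t 4.6 plate 0.115 0.0039 z 0.0129 F -0.51 -1.54 0.38 w 0.0201
side -0.1125 -0.0076 [50. 49.] 0.054 85
side -0.0366 0.0074 [50. 49.] 0.054 79
side 0.04 0.0003 [52. 51.] 0.054 83
side 0.1304 0.0131 [37. 60.] 0.057 27
```

Weight at x=+0.115 reads slick: about 1.5 N moving and about 0 held. I'll go over it and push it to -y, reading on the way.

>>> drive_tool --series '[[[-0.008,0,0],0,0.02],[[-0.008,0,-0.04],0,0.02],[[-0.008,0,-0.075],0,0.02],[[0.03,0,-0.075],0,0.02],[[0.07,0,-0.075],0,0.02],[[0.086,0,-0.075],0,0.02],[[0.086,0,-0.075],0,0.02],[[0.086,0,-0.04],0,0.02],[[0.086,0,-0.01],0,0.02],[[0.086,0,0],0,0.02],[[0.081,0,0],0,0.02],[[0.074,0,0],0,0.02],[[0.068,0,0],0,0.02],[[0.064,0,0],0,0.02],[[0.06,0,0],0,0.02],[[0.056,0,0],0,0.02],[[0.052,0,0],0,0.02],[[0.048,0,0],0,0.02],[[0.044,0,0],0,0.02],[[0.04,0,0],0,0.02]]'

```text
time_s: 6.7
position: [0.6683, 0.0244, 0.0141]
tool_rot: [[0.068, 0.998, 0.002], [0.998, -0.068, 0.0], [0.0, 0.002, -1.0]]
ft_force: [0.9, 2.9, 6.2]
grip_width: 0.0197
gripper_force: 0.0
```

>>> drive_tool --series '[[[-0.004,0,0],0,0.02],[[-0.008,0,0],0,0.02],[[-0.012,0,0],0,0.02],[[-0.016,0,0],0,0.02],[[-0.02,0,0],0,0.02],[[-0.024,0,0],0,0.02],[[-0.028,0,0],0,0.02],[[-0.032,0,0],0,0.02],[[-0.036,0,0],0,0.02],[[-0.04,0,0],0,0.02],[[-0.044,0,0],0,0.02],[[-0.048,0,0],0,0.02],[[-0.052,0,0],0,0.02],[[-0.056,0,0],0,0.02],[[-0.06,0,0],0,0.02],[[-0.064,0,0],0,0.02]]'

```text
time_s: 8.3
position: [0.6638, -0.0396, 0.0141]
tool_rot: [[0.068, 0.998, 0.002], [0.998, -0.068, -0.0], [0.0, 0.002, -1.0]]
ft_force: [0.2, 2.7, 6.9]
grip_width: 0.0198
gripper_force: 0.0
```

>>> drive_tool --series '[[[-0.004,0,0],0,0.02],[[-0.008,0,0],0,0.02],[[-0.012,0,0],0,0.02],[[-0.016,0,0],0,0.02],[[-0.02,0,0],0,0.02],[[-0.024,0,0],0,0.02],[[-0.028,0,0],0,0.02],[[-0.032,0,0],0,0.02],[[-0.036,0,0],0,0.02],[[-0.04,0,0],0,0.02],[[-0.043,0,0],0,0.02],[[-0.045,0,0],0,0.02]]'

```text
time_s: 9.5
position: [0.6607, -0.0846, 0.0141]
tool_rot: [[0.069, 0.998, 0.002], [0.998, -0.069, -0.0], [-0.0, 0.002, -1.0]]
ft_force: [0.4, 3.9, 5.5]
grip_width: 0.0202
gripper_force: 0.0
```

```bash
python3 -c "
from meas import *
st()
for n in ['side']:
  d=cam(n); cv2.imwrite('pics/s2.png',d['img'][:,:,::-1])
  for r,z,uv in weights(d):
    p=np.array(r[0])/1000-C; print(n,(p@EX).round(4),(p@EY).round(4),np.round(r[1]),round(z,3),round(r[2]))"
```

```text
t 9.5 plate 0.1156 -0.0655 z 0.0141 F 0.14 3.89 5.47 w 0.0202
side 0.1204 -0.0907 [72. 77.] 0.055 8
side -0.1124 -0.0073 [51. 49.] 0.054 85
side -0.0358 0.007 [53. 49.] 0.054 81
side 0.0401 0.0025 [50. 50.] 0.054 78
```

View pics/s2.png

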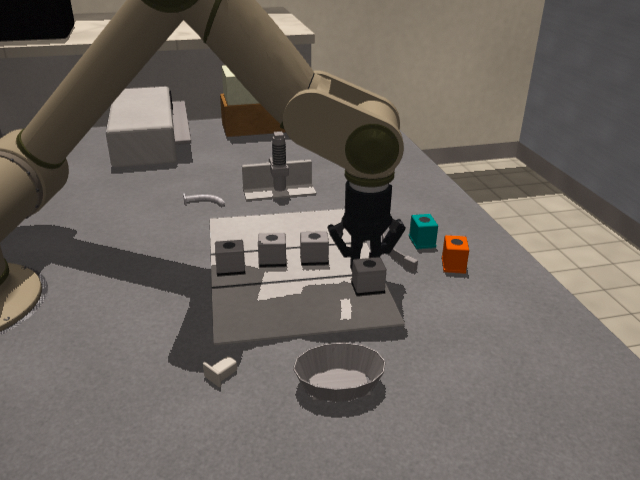

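The weight stands at about (369,275), past the line, and the gripper is behind it. Fz ≈ 6 N is unexpected, so I back off and check it.

>>> drive_tool --series '[[[0.004,0,0],0,0.02],[[0.008,0,0],0,0.02],[[0.012,0,0],0,0.02],[[0.012,0,0],0,0.02]]'

```text
time_s: 9.95
position: [0.6608, -0.0718, 0.0127]
tool_rot: [[0.068, 0.998, -0.001], [0.998, -0.068, 0.0], [0.0, -0.001, -1.0]]
ft_force: [-0.1, -0.2, 0.3]
grip_width: 0.0197
gripper_force: 0.0
```

>>> drive_tool --series '[[[0,0,-0.004],0,0.02],[[0,0,-0.004],0,0.02]]'

```text
time_s: 10.15
position: [0.6613, -0.0726, 0.0175]
tool_rot: [[0.069, 0.998, 0.001], [0.998, -0.069, -0.0], [-0.0, 0.001, -1.0]]
ft_force: [0.0, -0.6, -0.2]
grip_width: 0.0199
gripper_force: 0.0
```

>>> drive_tool --series '[[[0,0,-0.03],0,0.02],[[0,0,-0.07],0,0.02],[[0,0,-0.076],0,0.02],[[0,0,-0.076],0,0.02]]'

```text
time_s: 10.55
position: [0.6615, -0.0727, 0.0944]
tool_rot: [[0.069, 0.998, 0.003], [0.998, -0.069, -0.001], [-0.001, 0.003, -1.0]]
ft_force: [-0.9, 0.4, -0.7]
grip_width: 0.0201
gripper_force: 0.0
```

```bash
python3 -c "
from meas import *
st()
for n in ['side','top']:
  d=cam(n); cv2.imwrite(f'pics/{n}3.png',d['img'][:,:,::-1])
  for r,z,uv in weights(d):
    p=np.array(r[0])/1000-C; print(n,(p@EX).round(4),(p@EY).round(4),np.round(r[1]),round(z,3),round(r[2]),np.round(uv))
st()"
```

```text
t 10.55 plate 0.1156 -0.0536 z 0.0944 F -0.96 0.3 -0.74 w 0.0201
side 0.1153 -0.1039 [50. 52.] 0.054 87 [369. 266.]
side -0.1125 -0.0079 [51. 49.] 0.054 85 [229. 248.]
side -0.0366 0.0075 [50. 49.] 0.054 79 [272. 240.]
side 0.0399 0.0012 [50. 51.] 0.054 83 [314. 238.]
top 0.1013 -0.0982 [39. 24.] 0.055 88 [396. 220.]
t 10.65 plate 0.1144 -0.0534 z 0.0917 F -0.95 -0.87 -0.32 w 0.0199
```

The contact force vanished on backing off, so it came from the weight, which now stands level at plate y≈-0.097. Next is the weight at x=+0.0385, with the tip slightly higher and Fz watched.

>>> drive_tool --series '[[[0.002,-0.04,0],0,0.02],[[0.005,-0.076,0],0,0.02],[[0.005,-0.076,0],0,0.02],[[0.005,-0.076,0.04],0,0.02],[[0.005,-0.076,0.065],0,0.02],[[0.005,-0.076,0.0765],0,0.02],[[0.005,-0.076,0.0765],0,0.02],[[0.012,-0.076,0.0765],0,0.02],[[0.018,-0.076,0.0765],0,0.02],[[0.021,-0.076,0.0765],0,0.02],[[0.024,-0.076,0.0765],0,0.02],[[0.027,-0.076,0.0765],0,0.02],[[0.03,-0.076,0.0765],0,0.02],[[0.033,-0.076,0.0765],0,0.02],[[0.036,-0.076,0.0765],0,0.02],[[0.039,-0.076,0.0765],0,0.02],[[0.042,-0.076,0.0765],0,0.02]]'

```text
time_s: 12.35
position: [0.588, -0.0256, 0.0165]
tool_rot: [[0.069, 0.998, -0.0], [0.998, -0.069, -0.001], [-0.001, -0.0, -1.0]]
ft_force: [-0.1, -6.3, 1.5]
grip_width: 0.0202
gripper_force: 1.3
```

>>> drive_tool --series '[[[0.003,0,0],0,0.02],[[0.006,0,0],0,0.02]]'

```text
time_s: 12.55
position: [0.5884, -0.0196, 0.0165]
tool_rot: [[0.069, 0.998, -0.0], [0.998, -0.069, -0.001], [-0.001, -0.0, -1.0]]
ft_force: [-0.7, -6.0, 1.8]
grip_width: 0.0198
gripper_force: 1.3
```

>>> drive_tool --series '[[[0.003,0,0],0,0.02],[[0.006,0,0],0,0.02]]'

```text
time_s: 12.75
position: [0.5888, -0.0137, 0.0165]
tool_rot: [[0.069, 0.998, -0.0], [0.998, -0.069, -0.001], [-0.001, -0.0, -1.0]]
ft_force: [-0.4, -6.0, 1.6]
grip_width: 0.0202
gripper_force: 1.3
```

>>> drive_tool --series '[[[0,0,0],0,0.02],[[0,0,0],0,0.02],[[0,0,0],0,0.02],[[0,0,0],0,0.02],[[0,0,0],0,0.02]]'

```text
time_s: 13.25
position: [0.5888, -0.0133, 0.0164]
tool_rot: [[0.069, 0.998, -0.0], [0.998, -0.069, 0.0], [0.0, -0.0, -1.0]]
ft_force: [0.2, -4.2, -0.3]
grip_width: 0.02
gripper_force: 0.0
```

```bash
python3 -c "
from meas import *
st()
for n in ['top']:
  d=cam(n); cv2.imwrite(f'pics/{n}4.png',d['img'][:,:,::-1])
  for r,z,uv in weights(d):
    p=np.array(r[0])/1000-C; print(n,(p@EX).round(4),(p@EY).round(4),np.round(r[1]),round(z,3),round(r[2]),np.round(uv))
st()"
```

```text
t 13.25 plate 0.0389 0.0006 z 0.0164 F 0.53 -4.15 -0.31 w 0.02
top 0.1145 -0.0977 [39. 51.] 0.056 88 [396. 214.]
t 13.3 plate 0.0389 0.0006 z 0.0164 F 0.43 -3.55 0.43 w 0.02
```

Clearly grippy: 6 N moving, 4 N held. Continue to +y.

>>> drive_tool --series '[[[0.003,0,0],0,0.02],[[0.007,0,0],0,0.02],[[0.011,0,0],0,0.02],[[0.015,0,0],0,0.02],[[0.019,0,0],0,0.02],[[0.023,0,0],0,0.02],[[0.027,0,0],0,0.02],[[0.031,0,0],0,0.02],[[0.035,0,0],0,0.02],[[0.039,0,0],0,0.02],[[0.043,0,0],0,0.02],[[0.047,0,0],0,0.02],[[0.051,0,0],0,0.02],[[0.055,0,0],0,0.02],[[0.059,0,0],0,0.02],[[0.062,0,0],0,0.02],[[0.065,0,0],0,0.02],[[0.067,0,0],0,0.02]]'

```text
time_s: 15.1
position: [0.5934, 0.0533, 0.0165]
tool_rot: [[0.069, 0.998, -0.0], [0.998, -0.069, -0.001], [-0.001, -0.0, -1.0]]
ft_force: [-0.4, -5.5, 2.1]
grip_width: 0.02
gripper_force: 1.3
```

>>> drive_tool --series '[[[-0.005,0,0],0,0.02],[[-0.012,0,0],0,0.02],[[-0.012,0,-0.04],0,0.02],[[-0.012,0,-0.076],0,0.02],[[-0.012,0,-0.076],0,0.02]]'

```text
time_s: 15.6
position: [0.5947, 0.041, 0.097]
tool_rot: [[0.069, 0.998, 0.008], [0.998, -0.069, -0.001], [0.0, 0.008, -1.0]]
ft_force: [0.4, -0.1, 0.0]
grip_width: 0.0203
gripper_force: 0.0
```

```bash
python3 -c "
from meas import *
st()
d=cam('side')
for r,z,uv in weights(d):
    p=np.array(r[0])/1000-C; print((p@EX).round(4),(p@EY).round(4),np.round(r[1]),round(z,3),round(r[2]),np.round(uv))
go(-.038,-.034,.092)"
```

```text
t 15.6 plate 0.0411 0.0553 z 0.097 F 0.43 -0.12 0.03 w 0.0203
0.1154 -0.1039 [50. 51.] 0.054 86 [369. 266.]
-0.1124 -0.0077 [51. 49.] 0.054 85 [229. 248.]
-0.0366 0.0073 [50. 49.] 0.054 79 [272. 240.]
0.0392 0.0917 [51. 50.] 0.054 87 [306. 215.]
shift [-0.0894 -0.0779  0.0021] turn -0.02
```

>>> drive_tool --series '[[[-0.045,-0.02,0],0,0.02],[[-0.09,-0.04,0],0,0.02],[[-0.092,-0.0765,0],0,0.02],[[-0.092,-0.0765,0],0,0.02],[[-0.092,-0.0765,0.04],0,0.02],[[-0.092,-0.0765,0.065],0,0.02],[[-0.092,-0.0765,0.0765],0,0.02],[[-0.092,-0.0765,0.0765],0,0.02],[[-0.085,-0.0765,0.0765],0,0.02],[[-0.08,-0.0765,0.0765],0,0.02],[[-0.077,-0.0765,0.0765],0,0.02],[[-0.074,-0.0765,0.0765],0,0.02],[[-0.071,-0.0765,0.0765],0,0.02],[[-0.068,-0.0765,0.0765],0,0.02],[[-0.065,-0.0765,0.0765],0,0.02],[[-0.062,-0.0765,0.0765],0,0.02],[[-0.059,-0.0765,0.0765],0,0.02]]'

```text
time_s: 17.35
position: [0.5124, -0.0124, 0.0162]
tool_rot: [[0.069, 0.998, 0.0], [0.998, -0.069, -0.001], [-0.001, 0.0, -1.0]]
ft_force: [-0.9, -6.4, 2.9]
grip_width: 0.0196
gripper_force: 1.1
```

>>> drive_tool --series '[[[0.003,0,0],0,0.02],[[0.006,0,0],0,0.02]]'

```text
time_s: 17.55
position: [0.5128, -0.0064, 0.0162]
tool_rot: [[0.069, 0.998, 0.0], [0.998, -0.069, -0.001], [-0.001, 0.0, -1.0]]
ft_force: [0.4, -5.6, 2.4]
grip_width: 0.02
gripper_force: 1.1
```

>>> drive_tool --series '[[[0.003,0,0],0,0.02],[[0.006,0,0],0,0.02]]'

```text
time_s: 17.75
position: [0.5132, -0.0005, 0.0162]
tool_rot: [[0.069, 0.998, 0.0], [0.998, -0.069, -0.001], [-0.001, 0.0, -1.0]]
ft_force: [-0.1, -5.7, 2.7]
grip_width: 0.0202
gripper_force: 1.1
```

>>> drive_tool --series '[[[0,0,0],0,0.02],[[0,0,0],0,0.02],[[0,0,0],0,0.02],[[0,0,0],0,0.02],[[0,0,0],0,0.02]]'

```text
time_s: 18.25
position: [0.5131, -0.0002, 0.0159]
tool_rot: [[0.069, 0.998, 0.0], [0.998, -0.069, -0.0], [-0.0, 0.0, -1.0]]
ft_force: [-0.4, -4.3, 1.9]
grip_width: 0.0198
gripper_force: 0.0
```

```bash
python3 -c "
from h import *
st()"
```

```text
t 18.25 plate -0.0375 0.0086 z 0.0159 F -0.11 -4.35 1.89 w 0.0198
```

Also grippy (6 N moving, 4.3 N held). Push on.

>>> drive_tool --series '[[[0.003,0,0],0,0.02],[[0.007,0,0],0,0.02],[[0.011,0,0],0,0.02],[[0.015,0,0],0,0.02],[[0.019,0,0],0,0.02],[[0.023,0,0],0,0.02],[[0.027,0,0],0,0.02],[[0.031,0,0],0,0.02],[[0.035,0,0],0,0.02],[[0.039,0,0],0,0.02],[[0.043,0,0],0,0.02],[[0.047,0,0],0,0.02],[[0.051,0,0],0,0.02],[[0.054,0,0],0,0.02],[[0.057,0,0],0,0.02],[[0.059,0,0],0,0.02]]'

```text
time_s: 19.85
position: [0.517, 0.0586, 0.016]
tool_rot: [[0.069, 0.998, -0.0], [0.998, -0.069, -0.001], [-0.001, -0.0, -1.0]]
ft_force: [-0.5, -5.9, 2.3]
grip_width: 0.0201
gripper_force: 1.1
```

>>> drive_tool --series '[[[-0.005,0,0],0,0.02],[[-0.012,0,0],0,0.02],[[-0.012,0,-0.04],0,0.02],[[-0.012,0,-0.076],0,0.02],[[-0.012,0,-0.076],0,0.02],[[-0.012,0,-0.076],0,0.02]]'

```text
time_s: 20.45
position: [0.5162, 0.0465, 0.0921]
tool_rot: [[0.069, 0.998, 0.001], [0.998, -0.069, 0.0], [0.0, 0.001, -1.0]]
ft_force: [0.6, -0.7, -1.1]
grip_width: 0.0202
gripper_force: 0.0
```

```bash
python3 -c "
from meas import *
st()
d=cam('side')
for r,z,uv in weights(d):
    p=np.array(r[0])/1000-C; print((p@EX).round(4),(p@EY).round(4),np.round(r[1]),round(z,3),round(r[2]),np.round(uv))
go(-.1145,-.05,.092);go(-.1145,.05,.092)"
```

```text
t 20.45 plate -0.0376 0.0554 z 0.0921 F 0.69 -0.65 -1.07 w 0.0202
0.1152 -0.1032 [48. 52.] 0.054 86 [369. 266.]
-0.1123 -0.0073 [50. 49.] 0.054 85 [229. 248.]
-0.0362 0.0921 [53. 50.] 0.054 84 [267. 218.]
0.0391 0.091 [52. 50.] 0.054 86 [306. 215.]
shift [-0.1055 -0.0764 -0.0007] turn -0.02
shift [-0.0055 -0.0764 -0.0007] turn -0.02
```

Last weight should be slick. I'll approach from its +y side with the tip at about 22 mm, since a slick one cannot tip, and check Fz.

>>> drive_tool --series '[[[-0.003,-0.04,0],0,0.02],[[-0.003,-0.0765,0],0,0.02],[[-0.003,-0.0765,0],0,0.02],[[-0.003,-0.0765,0.04],0,0.02],[[-0.003,-0.0765,0.06],0,0.02],[[-0.003,-0.0765,0.07],0,0.02],[[-0.003,-0.0765,0.07],0,0.02],[[-0.009,-0.0765,0.07],0,0.02],[[-0.014,-0.0765,0.07],0,0.02],[[-0.018,-0.0765,0.07],0,0.02],[[-0.021,-0.0765,0.07],0,0.02],[[-0.024,-0.0765,0.07],0,0.02],[[-0.027,-0.0765,0.07],0,0.02],[[-0.03,-0.0765,0.07],0,0.02],[[-0.033,-0.0765,0.07],0,0.02]]'

```text
time_s: 22.0
position: [0.4378, 0.019, 0.022]
tool_rot: [[0.069, 0.998, 0.0], [0.998, -0.069, 0.0], [0.0, 0.0, -1.0]]
ft_force: [0.2, 1.2, 1.9]
grip_width: 0.0196
gripper_force: 1.1
```

>>> drive_tool --series '[[[-0.003,0,0],0,0.02],[[-0.006,0,0],0,0.02]]'

```text
time_s: 22.2
position: [0.4373, 0.0129, 0.0219]
tool_rot: [[0.069, 0.998, -0.0], [0.998, -0.069, 0.0], [0.0, -0.0, -1.0]]
ft_force: [0.7, 1.9, 1.4]
grip_width: 0.0199
gripper_force: 1.1
```

>>> drive_tool --series '[[[-0.003,0,0],0,0.02],[[-0.006,0,0],0,0.02]]'

```text
time_s: 22.4
position: [0.4369, 0.0069, 0.0219]
tool_rot: [[0.069, 0.998, 0.0], [0.998, -0.069, 0.0], [0.0, 0.0, -1.0]]
ft_force: [0.3, 1.6, 1.6]
grip_width: 0.02
gripper_force: 1.1
```

>>> drive_tool --series '[[[0,0,0],0,0.02],[[0,0,0],0,0.02],[[0,0,0],0,0.02],[[0,0,0],0,0.02],[[0,0,0],0,0.02]]'

```text
time_s: 22.9
position: [0.4369, 0.0072, 0.0219]
tool_rot: [[0.069, 0.998, -0.0], [0.998, -0.069, -0.0], [-0.0, -0.0, -1.0]]
ft_force: [-0.2, -0.6, 1.1]
grip_width: 0.0201
gripper_force: 0.0
```

```bash
python3 -c "
from meas import *
st()
d=cam('side')
for r,z,uv in weights(d):
    p=np.array(r[0])/1000-C; print((p@EX).round(4),(p@EY).round(4),np.round(r[1]),round(z,3),round(r[2]),np.round(uv))
"
```

```text
t 22.9 plate -0.114 0.0107 z 0.0219 F -0.15 -0.57 1.11 w 0.0201
0.1152 -0.1041 [50. 52.] 0.054 86 [369. 266.]
-0.1121 -0.0132 [80. 51.] 0.055 86 [229. 249.]
-0.0299 0.0917 [56. 38.] 0.053 79 [270. 218.]
0.039 0.0909 [52. 51.] 0.054 85 [306. 215.]
```

Slick (about 1.5 N moving, ~0 held). Push on to -y.

>>> drive_tool --series '[[[-0.003,0,0],0,0.02],[[-0.007,0,0],0,0.02],[[-0.011,0,0],0,0.02],[[-0.015,0,0],0,0.02],[[-0.019,0,0],0,0.02],[[-0.023,0,0],0,0.02],[[-0.027,0,0],0,0.02],[[-0.031,0,0],0,0.02],[[-0.035,0,0],0,0.02],[[-0.039,0,0],0,0.02],[[-0.043,0,0],0,0.02],[[-0.047,0,0],0,0.02],[[-0.051,0,0],0,0.02],[[-0.055,0,0],0,0.02],[[-0.059,0,0],0,0.02],[[-0.063,0,0],0,0.02],[[-0.067,0,0],0,0.02],[[-0.071,0,0],0,0.02],[[-0.074,0,0],0,0.02],[[-0.077,0,0],0,0.02]]'

```text
time_s: 24.95
position: [0.4316, -0.07, 0.0219]
tool_rot: [[0.069, 0.998, -0.0], [0.998, -0.069, 0.0], [0.0, -0.0, -1.0]]
ft_force: [0.0, 1.8, -0.3]
grip_width: 0.0199
gripper_force: 0.9
```

>>> drive_tool --series '[[[0.005,0,0],0,0.02],[[0.012,0,0],0,0.02],[[0.018,0,0],0,0.02],[[0.018,0,-0.04],0,0.02],[[0.018,0,-0.08],0,0.02],[[0.03,0,-0.12],0,0.02],[[0.03,0,-0.15],0,0.02],[[0.03,0,-0.15],0,0.02],[[0.03,0,-0.15],0,0.02]]'

```text
time_s: 25.85
position: [0.4336, -0.0392, 0.1719]
tool_rot: [[0.068, 0.998, 0.001], [0.998, -0.068, -0.0], [-0.0, 0.001, -1.0]]
ft_force: [-0.0, 0.3, -0.3]
grip_width: 0.0199
gripper_force: 0.0
```

```bash
python3 -c "
from meas import *
st()
for n in ['side','top']:
  d=cam(n); cv2.imwrite(f'pics/{n}9.png',d['img'][:,:,::-1])
  for r,z,uv in weights(d):
    p=np.array(r[0])/1000-C; print(n,(p@EX).round(4),(p@EY).round(4),np.round(r[1]),round(z,3),round(r[2]),np.round(uv))
"
```

```text
t 25.85 plate -0.1142 -0.0358 z 0.1719 F -0.03 0.32 -0.34 w 0.0199
side -0.1126 -0.1038 [50. 50.] 0.054 85 [231. 278.]
side 0.1154 -0.1044 [51. 51.] 0.054 86 [369. 266.]
side -0.0365 0.0913 [52. 50.] 0.054 87 [267. 218.]
side 0.0393 0.0915 [52. 51.] 0.054 84 [306. 215.]
top -0.0373 0.0977 [39. 50.] 0.056 89 [303. 278.]
top 0.0378 0.0974 [39. 48.] 0.056 89 [305. 244.]
top 0.1144 -0.0977 [39. 51.] 0.056 88 [396. 214.]
```

View pics/side9.png

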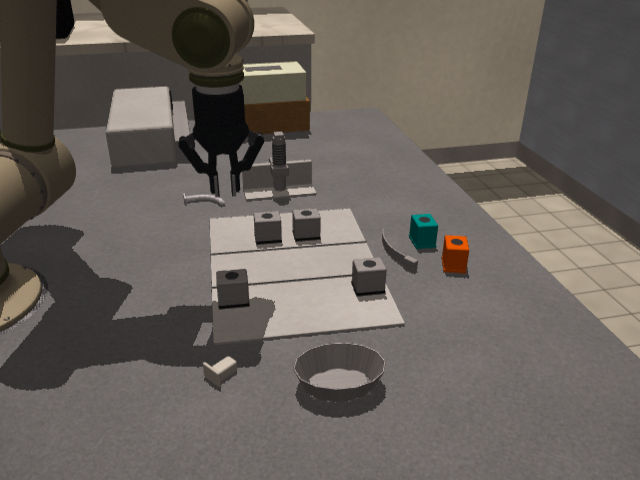

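The final view shows both grippy weights upright beyond the +y line at (267,228) and (306,224), on the clamp side. Both slick ones are upright beyond the -y line at (232,288) and (369,275), on the bowl side. The other things are where they were and the gripper is clear.

```bash
python3 -c "
from rig import env
print(env.close_job())"
```

```text
the job is handed in; nothing more can be done
None
```

Job handed in at about 26 s: the two grippy weights (start x = -38 and +38 mm, about 6 N drag) stand beyond the line on the clamp side and the two slick ones (start x = -114 and +114 mm, about 1.5 N) beyond the line on the bowl side, all upright on the plate; the one lapse was that the x = +114 mm weight took about 6 N of unexplained downward force during its push to the bowl side.

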